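# Shim the rocking oscilloscope

### The job

The oscilloscope rocks because its rubber foot at the front corner nearest the orange wedge is worn short. With the fingertips, push the wedge, thin end first, under that foot until it is snug and the rocking stops, without forcing it so far that another foot lifts or the oscilloscope is shoved along; then press down lightly on top of the oscilloscope above that foot to check that it no longer rocks, and leave the wedge in place. Only push and press: do not pinch or lift anything, and leave the other things on the bench alone.

Things in the scene. Friction and masses are not known exactly. Their poses are not given: they have to be found in the camera images.
- scope: Beige bench oscilloscope, 140 mm deep (x), 310 mm wide (y), flat top 160 mm above the bench, underside 15 mm, 2.8 kg, loose. Origin: centre of its footprint at the bottom of its feet; x points out of the dark front panel with the screen, z up. Rests on three good feet. A folded handle lies on top (up to 82 mm either side of the middle, 12 mm high).
- scope_corner (a point): Point on the oscilloscope's flat top, 160 mm above the bench, straight above the worn foot (20 mm in from the front, 30 mm in from the end).
- worn_foot: Worn black rubber foot, 24 mm square, at the front (x 50 mm) and -y end (y -125 mm) of the oscilloscope; its outer edge is 18 mm in from the case end. Origin: centre of its underside, which hangs 3 to 6.5 mm clear of the bench, differently each time; pressing that corner with about 7 N rocks it down.
- foot_front: Good rubber foot, 24 mm square, 15 mm high, slightly soft (about 0.07 mm per N), at the other end of the front. Origin: centre of its underside.
- foot_rear: Good rubber foot like it, at the rear behind the worn foot. Origin: centre of its underside.
- foot_diag: Good rubber foot like it, diagonally opposite the worn foot. Origin: centre of its underside.
- shim: Orange plastic wedge, 120 mm long, 45 wide, 50 g, flat on the bench beyond the oscilloscope's -y end, thin end roughly towards the worn foot. Height 1.6 mm at the thin end rising evenly to 16.6. Origin: centre of its underside; x towards the thin end, z up. Slides with under 1 N; once it meets the foot the push grows about 1 N per mm: 3 to 8 N is snug, over about 10 N too far. Stays put when let go.
- shim_butt (a point): Middle of the wedge's flat upright thick end face (16 mm high, 45 mm wide), 8 mm above the bench: the face to push on.
- shim_tip (a point): Middle of the wedge's thin end edge.
- paste_jar: Bystander: small upright amber jar with a white cap, 34 mm diameter, 42 mm high. Origin: centre of its base.
- screwdriver: Bystander: screwdriver lying on the bench, about 170 mm long, x along it towards the blade.
- attenuator: Bystander: small upright metal coaxial adapter, 27 mm diameter, 44 mm high. Origin: centre of its base.
- screw_tray: Bystander: low blue tray of screws, 80 x 110 x 22 mm. Origin: centre of its underside.
Not all that is in view belongs to the job. Several things have the shape of the shim; the one meant has the colours described above.

How it is judged:
By the outcome, as a careful person would: the job done as asked, in the order asked, and still so for the second after the job is handed in, with the robot touching nothing.
It also fails if it takes over 48 s, if anything falls off the work surface, if the arm or the gripper's body presses on something with over 40 N, if the wrist force passes 120 N, or if a joint passes its speed limit or range.

### The arm

A 6-joint arm with a two-finger parallel gripper is mounted at the origin on the work surface. World frame = base frame: x ahead of the robot, y to its left, z up, the work surface at z = 0. Lengths are in m, angles in rad, forces in N, time in s.
With the tool pointing down it reaches from about 0.375 to 0.9 m from the base axis. Payload 3.1 kg.
Tool frame: the origin (TCP) lies midway between the tips of the shut fingers; the grasp point (between the pads) lies 19 mm behind it; z points along the fingers, y is the direction in which the jaws open and shut (so a half turn about z gives the same grasp; the last joint's range is limited). The gripper opens to 85 mm and grips with 20 to 120 N. Pads are 22 mm wide; open, the fingers measure 114 mm over their backs; the gripper's body (76 mm by 85 mm) begins 54 mm behind the grasp point. The pads swing forward as they close: fully open they stand 13 mm farther back than shut.
Start: joints at [0.983, 0.527, 1.433, -0, 1.181, -0.178], TCP at [0.249, 0.573, 0.231] pointing down, gripper open.
Joint ranges: [-3.08, 3.08], [-0.75, 2.2], [0.22, 2.44], [-1.43, 4.57], [0, 2.65], [-2.85, 2.85]. Speed limits (rad/s): [2.79, 2.79, 3.14, 3.14, 3.14, 3.14].

### API

Orientations are given as a unit quaternion [x, y, z, w].
In Python, from station import manip gives the robot as it stands.
- The arm moves only by the tool servo_tool, never from a script. Its argument "motion" is a list of rows, each a list of 7 numbers: the shift along the tool's x, y, z in mm, then the turn, a rotation vector about the tool's x, y, z in rad, then the opening, from -1 (shut) to 1 (fully open), so that 0 is half open. In form: [[x, y, z, rx, ry, rz, hand], ...]. A call has 1 to 12 rows; each row shifts and turns the pose as measured when the row begins, along the tool's axes as they then stand; what a row does not reach is not made up. A row lasts 1/12 s, in which the tool goes at most 41.7 mm and 7.16 degrees, less where a joint would pass 70% of its speed; a pose out of reach is approached as far as the arm can. A call with a gripper value outside its range is refused whole. The fingers move at their own pace and stop on an object; "grip_force" is the grip in N (left out, the last holds). Time passes only in rows, so rows that do not move let the fingers close. It gives the time, the measured TCP pose, the force and the opening at its end, in the units of the state.
- manip.sense(): the state, without advancing time (a new reading comes with each control period).
- manip.snapshot(name): name is "side" or "top" or "wrist"; returns a dict with "frame" (400x640x3 uint8, red, green, blue), "mtx" (3x3 intrinsics, pixels), "world_from_camera" (4x4, takes a point from camera to world coordinates). Camera axes: x right, y up, looking along -z (the intrinsics and any distortion apply to the point x, -y, -z); pixel columns grow to the right and rows downward; lengths in m; the calibration is good to about 2 mm. The wrist camera is an equidistant fisheye: a pixel r from the principal point sees the ray r / f radians off the axis. A picture is of the moment at which its call begins. There is no depth.
- manip.sign_off(): hands the job in, once; it reports no verdict.
The state is a dict: "t": time; "q": joint angles; "qd": joint speeds; "tau": joint torques, N m; "tcp_pos": TCP position; "tool_rot": TCP orientation; "force": force on the tool from outside, world axes, zero at the start; "ft_torque": the same for the moment, N m; "finger_gap": opening from 0.0 (shut) to 1.0 (fully open).
Only numpy, scipy, OpenCV 4.12 (cv2) and the standard library are available. Lean on these libraries where they do the work, as an engineer would, in place of code of your own. Each camera call takes 0.05 s, during which the arm holds its last target.

## Working session

There is one attempt and no reset: what is moved stays moved. The work goes in short steps, Python scripts to look and compute and a tool call to move; the robot and the scene stay as the last step left them, time stands still between calls to the robot, and variables do not carry over. Pictures are saved under pics/ and viewed, and the job is handed in when it is done.

Besides the shell and the picture viewer there is one more tool, called after "Call:" as name(argument=value, ...) on one line, values as JSON. servo_tool: Moves the arm, as the interface text tells. Its arguments: {"type":"object","properties":{"motion":{"type":"array"},"grip_force":{"type":"number"}},"required":["motion"]}

```bash
mkdir -p pics; python3 - <<'E'
from station import manip
import cv2,numpy as np
s=manip.sense();print(s)
for n in("top","side","wrist"):
    d=manip.snapshot(n);cv2.imwrite(f"pics/{n}0.png",d["frame"][:,:,::-1]);print(n,d["mtx"],d["world_from_camera"],[k for k in d])
    np.savez(f"{n}0.npz",**{k:d[k] for k in("frame","mtx","world_from_camera")})
E
```

```text
{'t': 0.0, 'q': array([ 9.82482974e-01,  5.28451792e-01,  1.43387877e+00,  9.89598249e-06,
        1.18140841e+00, -1.78530795e-01]), 'qd': array([ 0.00058284, -0.00035355, -0.00133389, -0.00021632,  0.00019081,
       -0.0001811 ]), 'tau': array([-1.59877436e-03, -4.42342329e+01, -1.78022629e+01, -2.75061320e-04,
        8.43391987e-03,  2.31036523e-05]), 'tcp_pos': array([0.24859686, 0.57266411, 0.23034994]), 'tool_rot': array([ 2.03462441e-01,  9.79082164e-01, -9.93522860e-04, -4.05707197e-04]), 'force': array([ 0.76829663,  0.11794698, -0.55974393]), 'ft_torque': array([-0.06677348, -0.04030703,  0.02330879]), 'finger_gap': 0.9991198490281341}
top [[451.06986165   0.         316.35672333]
 [  0.         451.06986165 194.38600507]
 [  0.           0.           1.        ]] [[ 0.02960612  0.9931002  -0.11347009  0.47472428]
 [-0.99934163  0.03178991  0.01748423  0.02515055]
 [ 0.0209708   0.11287774  0.99338756  1.21841143]
 [ 0.          0.          0.          1.        ]] ['frame', 'mtx', 'world_from_camera']
side [[471.81253386   0.         319.14882661]
 [  0.         471.81253386 202.71046904]
 [  0.           0.           1.        ]] [[ 0.99105789  0.07004354 -0.1135701   0.50013225]
 [-0.13320368  0.5691873  -0.81134616 -0.7825226 ]
 [ 0.0078131   0.81921897  0.57342762  0.6674448 ]
 [ 0.          0.          0.          1.        ]] ['frame', 'mtx', 'world_from_camera']
wrist [[309.70691629   0.         320.71825188]
 [  0.         309.70691629 200.13238722]
 [  0.           0.           1.        ]] [[ 0.39817972 -0.87418153 -0.27795605  0.17808183]
 [ 0.91730673  0.37908769  0.12182317  0.60336246]
 [-0.00112585 -0.30347847  0.95283763  0.37419813]
 [ 0.          0.          0.          1.        ]] ['frame', 'mtx', 'world_from_camera']
```

View pics/top0.png

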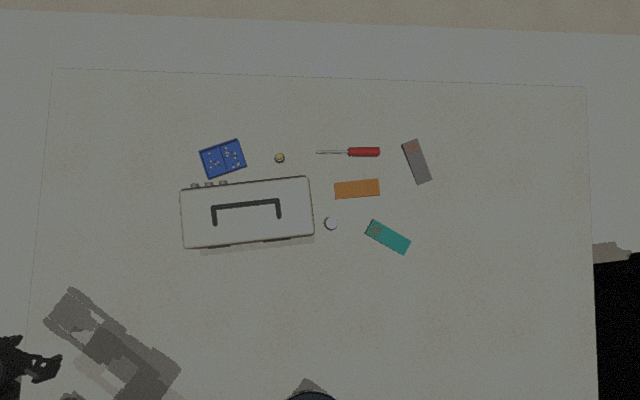

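View pics/side0.png

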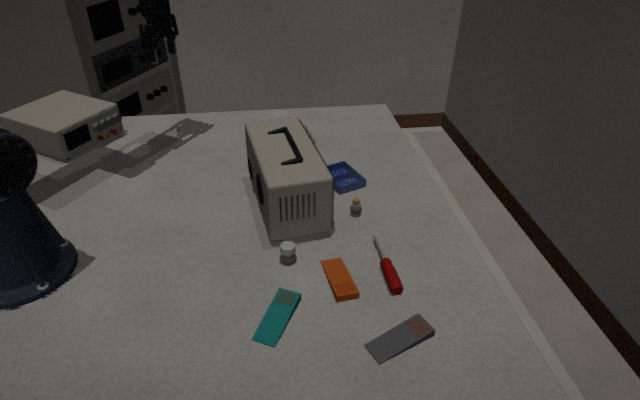

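View pics/wrist0.png

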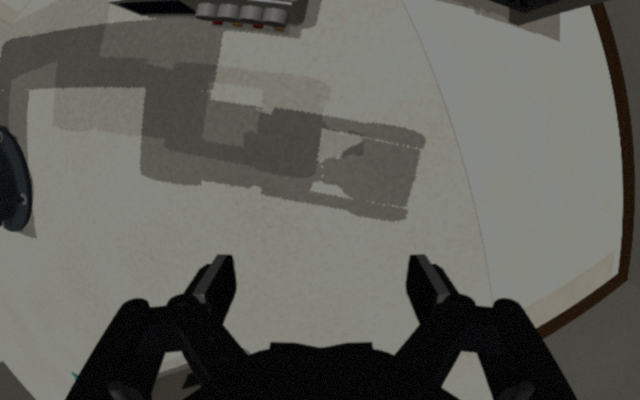

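The top view has +x up and -y to the right. The orange wedge is at about (357,189) and the scope spans (180-314, 177-248), with its knobs on the +x side. The jar is at (331,223), close to the scope's -y end. Next I measure these.

```bash
cat > h.py <<'E'
import numpy as np,cv2
def load(n):
    d=np.load(n+".npz");return {k:d[k] for k in d}
def plane(d,uv,z):
    uv=np.atleast_2d(np.array(uv,float));K=d["mtx"];T=d["world_from_camera"]
    r=np.c_[(uv[:,0]-K[0,2])/K[0,0],-(uv[:,1]-K[1,2])/K[1,1],-np.ones(len(uv))]@T[:3,:3].T
    o=T[:3,3];return o+r*((z-o[2])/r[:,2])[:,None]
def proj(d,p):
    T=d["world_from_camera"];c=(np.atleast_2d(p)-T[:3,3])@T[:3,:3];K=d["mtx"]
    return np.c_[K[0,2]+K[0,0]*c[:,0]/-c[:,2],K[1,2]+K[1,1]*-c[:,1]/-c[:,2]]
def orange(d):
    h=cv2.cvtColor(d["frame"],cv2.COLOR_RGB2HSV);m=cv2.inRange(h,(5,150,60),(18,255,255))
    c=max(cv2.findContours(m,0,2)[0],key=cv2.contourArea);return m,c
E
python3 - <<'E'
from h import *
for n in("top0","side0"):
    d=load(n);m,c=orange(d);r=cv2.minAreaRect(c);b=cv2.boxPoints(r)
    ap=cv2.approxPolyDP(c,3,True)[:,0]
    print(n,cv2.contourArea(c),b.tolist(),"\n",ap.tolist());print(plane(d,b,0.008).round(4));print(plane(d,ap,0).round(4))
t=load("top0")["frame"];s=load("side0")["frame"]
cv2.imwrite("pics/z_top.png",cv2.resize(t[130:270,165:445,::-1],None,fx=2.8,fy=2.8,interpolation=2))
cv2.imwrite("pics/z_side.png",cv2.resize(s[110:370,230:450,::-1],None,fx=2.3,fy=2.3,interpolation=2))
E
```

```text
top0 390.5 [[334.0891418457031, 182.89109802246094], [376.9604187011719, 178.6039581298828], [378.4950866699219, 193.9504852294922], [335.6238098144531, 198.2376251220703]] 
 [[377, 179], [347, 182], [346, 187], [345, 183], [336, 183], [336, 197], [343, 196], [338, 190], [342, 183], [345, 189], [354, 186], [345, 192], [345, 197], [353, 195], [350, 193], [356, 185], [360, 192], [355, 190], [357, 196], [378, 194]]
[[ 0.6459 -0.0433  0.008 ]
 [ 0.6614 -0.1597  0.008 ]
 [ 0.6196 -0.1644  0.008 ]
 [ 0.6042 -0.0485  0.008 ]]
[[ 0.6616 -0.161   0.    ]
 [ 0.6506 -0.079   0.    ]
 [ 0.6368 -0.0765  0.    ]
 [ 0.6477 -0.0736  0.    ]
 [ 0.6469 -0.049   0.    ]
 [ 0.6085 -0.0499  0.    ]
 [ 0.6118 -0.0689  0.    ]
 [ 0.6278 -0.0549  0.    ]
 [ 0.6474 -0.0654  0.    ]
 [ 0.6312 -0.0739  0.    ]
 [ 0.6402 -0.0983  0.    ]
 [ 0.6229 -0.0741  0.    ]
 [ 0.6092 -0.0744  0.    ]
 [ 0.6154 -0.0961  0.    ]
 [ 0.6206 -0.0878  0.    ]
 [ 0.6431 -0.1038  0.    ]
 [ 0.6242 -0.1151  0.    ]
 [ 0.6293 -0.1013  0.    ]
 [ 0.613  -0.1071  0.    ]
 [ 0.6203 -0.1643  0.    ]]
side0 887.5 [[320.4827880859375, 261.2069091796875], [342.5517578125, 252.37933349609375], [360.137939453125, 296.3448486328125], [338.0689697265625, 305.17242431640625]] 
 [[321, 261], [337, 301], [358, 297], [340, 258]]
[[ 0.6053 -0.0592  0.008 ]
 [ 0.6555 -0.0375  0.008 ]
 [ 0.6667 -0.1666  0.008 ]
 [ 0.6214 -0.1833  0.008 ]]
[[ 0.6078 -0.0499  0.    ]
 [ 0.6226 -0.1654  0.    ]
 [ 0.6643 -0.1603  0.    ]
 [ 0.6489 -0.0456  0.    ]]
```

View pics/z_top.png

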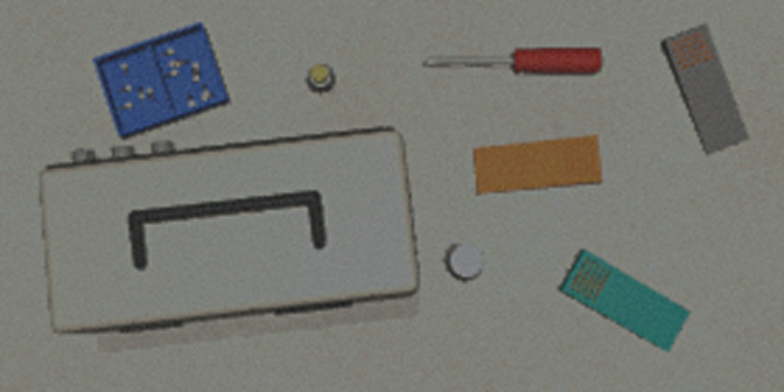

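View pics/z_side.png

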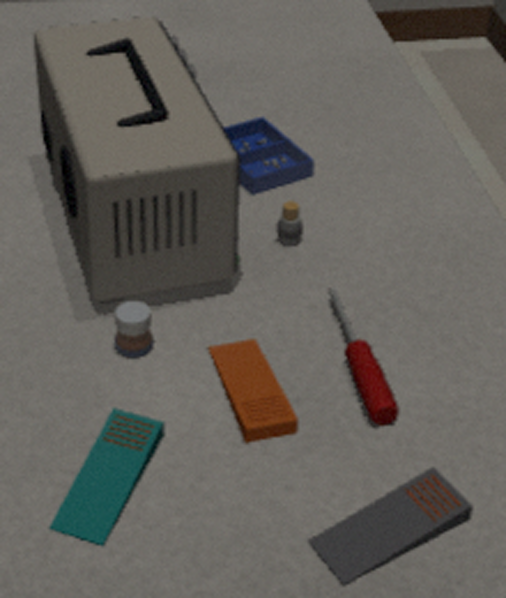

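```bash
python3 - <<'E'
from h import *
d=load("top0");f=d["frame"];g=cv2.GaussianBlur(cv2.cvtColor(f,cv2.COLOR_RGB2GRAY),(3,3),0)
sub=f[170:260,170:325].astype(int)
for r in (200,215,230): print(r,g[r,172:190].tolist(),g[r,303:322].tolist())
for c in (200,240,290): print(c,g[172:196,c].tolist(),g[232:256,c].tolist())
# colour: beige vs bench
lab=cv2.cvtColor(f,cv2.COLOR_RGB2LAB);print(lab[215,200],lab[215,400],lab[300,250])
E
```

```text
200 [127, 126, 126, 127, 127, 125, 116, 106, 111, 122, 125, 126, 125, 125, 127, 127, 127, 127] [127, 127, 127, 127, 128, 126, 119, 103, 97, 115, 127, 127, 126, 127, 127, 127, 127, 126, 125]
215 [126, 126, 127, 127, 127, 128, 128, 122, 115, 113, 120, 126, 127, 126, 126, 127, 127, 127] [127, 127, 127, 127, 127, 127, 128, 125, 112, 95, 98, 118, 127, 127, 126, 126, 125, 126, 127]
230 [126, 127, 126, 125, 126, 127, 127, 127, 125, 121, 115, 119, 126, 126, 125, 126, 126, 127] [128, 128, 128, 128, 128, 128, 128, 128, 128, 123, 109, 104, 118, 127, 126, 125, 125, 127, 127]
200 [125, 125, 125, 124, 124, 125, 125, 126, 127, 127, 127, 127, 126, 117, 91, 70, 82, 109, 124, 127, 126, 127, 128, 127] [127, 126, 126, 127, 127, 127, 127, 127, 126, 126, 126, 125, 123, 117, 99, 76, 79, 104, 117, 118, 118, 120, 121, 123]
240 [127, 126, 126, 126, 126, 126, 126, 128, 128, 111, 78, 73, 102, 122, 126, 126, 126, 127, 127, 127, 126, 126, 126, 127] [128, 127, 127, 126, 126, 127, 127, 127, 123, 106, 81, 74, 92, 111, 115, 114, 114, 115, 116, 118, 124, 126, 126, 126]
290 [122, 122, 123, 115, 90, 74, 92, 118, 126, 126, 126, 127, 127, 127, 126, 126, 127, 127, 127, 127, 126, 126, 127, 127] [127, 127, 124, 111, 85, 62, 66, 90, 109, 114, 112, 111, 112, 116, 121, 125, 127, 126, 125, 126, 127, 127, 126, 126]
[138 125 132] [136 125 133] [134 127 129]
```

```bash
python3 - <<'E'
from h import *
d=load("top0");g=cv2.GaussianBlur(cv2.cvtColor(d["frame"],cv2.COLOR_RGB2GRAY),(3,3),0).astype(float)
def mn(a,i0):
    w=np.clip(120-a,0,None);return i0+(w*np.arange(len(a))).sum()/w.sum()
L={}
L["front"]=[(c,mn(g[a-7:a+8,c],a-7)) for c in range(235,300,5) for a in [round(188-(c-190)*0.1)]]
L["rear"]=[(c,mn(g[a-6:a+3,c],a-6)) for c in range(190,305,8) for a in [round(247.5-(c-200)*0.105)]]
L["end"]=[(mn(g[r,300:320],300),r) for r in range(188,230,4)]
L["far"]=[(mn(g[r,174:190],174),r) for r in range(198,240,4)]
P={}
for k,v in L.items():
    w=plane(d,v,0.157)[:,:2]; vx,vy,x0,y0=cv2.fitLine(w.astype(np.float32),cv2.DIST_HUBER,0,.01,.01).ravel()
    P[k]=(np.array([x0,y0]),np.array([vx,vy]));print(k,x0.round(4),y0.round(4),np.degrees(np.arctan2(-vx*np.sign(vy),abs(vy))).round(2) , np.abs((w-[x0,y0])@[-vy,vx]).max().round(4))
def X(a,b):
    A=np.c_[P[a][1],-P[b][1]];t=np.linalg.solve(A,P[b][0]-P[a][0]);return P[a][0]+t[0]*P[a][1]
for a,b in(("front","end"),("rear","end"),("rear","far"),("front","far")):print(a,b,X(a,b).round(4))
jar=plane(d,[[331,223]],.042);print("jar",jar)
E
```

```text
front 0.6257 0.1363 8.53 0.0003
rear 0.4797 0.1578 8.21 0.0018
end 0.5681 0.0178 -81.49 0.0004
far 0.535 0.3222 -81.42 0.0006
front end [0.6419 0.0288]
rear end [0.5013 0.0078]
rear far [0.4576 0.3106]
front far [0.5965 0.3315]
jar [[ 0.53523875 -0.03596379  0.042     ]]
```

```bash
cat >> h.py <<'E'
from scipy.spatial.transform import Rotation as R
def plan(p,q,tp,tq,n):
    "rows of tool-frame shift mm + rotvec"
    r0=R.from_quat(q);r1=tq;dv=(r0.inv()*r1).as_rotvec();out=[]
    for i in range(n):
        r=r0*R.from_rotvec(dv*i/n);d=r.inv().apply((np.array(tp)-p)/n)*1000
        out.append(np.r_[d.round(1),(dv/n).round(3)].tolist())
    return out
def down(psi): return R.from_matrix(np.array([[np.cos(psi),np.sin(psi),0],[np.sin(psi),-np.cos(psi),0],[0,0,-1]]).T.T)
E
python3 - <<'E'
from h import *
from station import manip
s=manip.sense();print(s['t'],s['force'])
d=load("top0");print(plane(d,[[402,145],[418,140],[431,180],[417,185],[380,152],[370,220],[410,240]],.01).round(3))
for r in plan(s['tcp_pos'],s['tool_rot'],[.648,-.203,.25],down(np.radians(8.3)),24):print(r)
E
```

```text
0.15 [ 0.71094508 -0.32028106 -0.81898208]
[[ 0.756 -0.227  0.01 ]
 [ 0.772 -0.271  0.01 ]
 [ 0.662 -0.307  0.01 ]
 [ 0.647 -0.269  0.01 ]
 [ 0.735 -0.167  0.01 ]
 [ 0.548 -0.142  0.01 ]
 [ 0.498 -0.25   0.01 ]]
[-28.1, -23.0, -0.8, -0.0, 0.0, 0.108]
[-30.5, -19.9, -0.8, -0.0, 0.0, 0.108]
[-32.4, -16.5, -0.8, -0.0, 0.0, 0.108]
[-34.0, -12.9, -0.8, -0.0, 0.0, 0.108]
[-35.2, -9.2, -0.8, -0.0, 0.0, 0.108]
[-36.0, -5.3, -0.8, -0.0, 0.0, 0.108]
[-36.3, -1.4, -0.8, -0.0, 0.0, 0.108]
[-36.3, 2.5, -0.8, -0.0, 0.0, 0.108]
[-35.8, 6.4, -0.8, -0.0, 0.0, 0.108]
[-34.9, 10.2, -0.8, -0.0, 0.0, 0.108]
[-33.6, 13.9, -0.8, -0.0, 0.0, 0.108]
[-31.9, 17.4, -0.8, -0.0, 0.0, 0.108]
[-29.8, 20.8, -0.8, -0.0, 0.0, 0.108]
[-27.4, 23.9, -0.8, -0.0, 0.0, 0.108]
[-24.7, 26.7, -0.8, -0.0, 0.0, 0.108]
[-21.7, 29.2, -0.8, -0.0, 0.0, 0.108]
[-18.4, 31.3, -0.8, -0.0, 0.0, 0.108]
[-15.0, 33.1, -0.8, -0.0, 0.0, 0.108]
[-11.3, 34.6, -0.8, -0.0, 0.0, 0.108]
[-7.5, 35.6, -0.8, -0.0, 0.0, 0.108]
[-3.7, 36.2, -0.8, -0.0, 0.0, 0.108]
[0.3, 36.4, -0.8, -0.0, 0.0, 0.108]
[4.2, 36.1, -0.8, -0.0, 0.0, 0.108]
[8.0, 35.5, -0.8, -0.0, 0.0, 0.108]
```

Call:
servo_tool(motion=[[-28,-23,-2,0,0,0.108,-1],[-30,-20,-2,0,0,0.108,-1],[-32,-16,-2,0,0,0.108,-1],[-34,-13,-2,0,0,0.108,-1],[-35,-9,-2,0,0,0.108,-1],[-36,-5,-2,0,0,0.108,-1],[-36,-1,-2,0,0,0.108,-1],[-36,2,-2,0,0,0.108,-1],[-36,6,0,0,0,0.108,-1],[-35,10,0,0,0,0.108,-1],[-34,14,0,0,0,0.108,-1],[-32,17,0,0,0,0.108,-1]], grip_force=60)

```text
t: 1.15
tcp_pos: [0.4401, 0.1711, 0.2435]
tool_rot: [0.769, 0.64, -0.001, -0.001]
force: [-0.0, 0.0, 0.3]
finger_gap: -0.001
```

```bash
python3 - <<'E'
from h import *
from station import manip
s=manip.sense();print(s['t'],s['force'],s['tcp_pos'],s['q'],s['finger_gap'])
for r in plan(s['tcp_pos'],s['tool_rot'],[.648,-.203,.22],down(np.radians(8.3)),14):print(r)
E
```

```text
1.15 [-0.02446844  0.00974793  0.26064491] [0.44014736 0.17111018 0.24354743] [1.32888890e-01 3.06483925e-01 1.78751976e+00 1.09893677e-03
 1.05012873e+00 3.14752633e-01] -0.001458092661518935
[-23.6, 19.5, 1.6, -0.0, 0.0, 0.089]
[-21.8, 21.5, 1.6, -0.0, 0.0, 0.089]
[-19.8, 23.3, 1.6, -0.0, 0.0, 0.089]
[-17.6, 25.0, 1.6, -0.0, 0.0, 0.089]
[-15.3, 26.4, 1.6, -0.0, 0.0, 0.089]
[-12.9, 27.7, 1.6, -0.0, 0.0, 0.089]
[-10.4, 28.7, 1.6, -0.0, 0.0, 0.089]
[-7.8, 29.5, 1.6, -0.0, 0.0, 0.089]
[-5.2, 30.1, 1.6, -0.0, 0.0, 0.089]
[-2.5, 30.5, 1.7, -0.0, 0.0, 0.089]
[0.2, 30.6, 1.7, -0.0, 0.0, 0.089]
[2.9, 30.4, 1.7, -0.0, 0.0, 0.089]
[5.6, 30.1, 1.7, -0.0, 0.0, 0.089]
[8.3, 29.4, 1.7, -0.0, 0.0, 0.089]
```

Call:
servo_tool(motion=[[-28,23,0,0,0,0.104,-1],[-25,26,0,0,0,0.104,-1],[-22,28,0,0,0,0.104,-1],[-18,31,0,0,0,0.104,-1],[-15,33,0,0,0,0.104,-1],[-11,34,0,0,0,0.104,-1],[-8,35,0,0,0,0.104,-1],[-4,36,0,0,0,0.104,-1],[0,36,0,0,0,0.104,-1],[4,36,5,0,0,0.104,-1],[7,35,10,0,0,0.104,-1],[7,25,10,0,0,0.104,-1]])

```text
t: 2.15
tcp_pos: [0.651, -0.221, 0.2163]
tool_rot: [0.999, 0.035, -0.001, -0.0]
force: [0.1, -0.1, -0.1]
finger_gap: -0.002
```

```bash
python3 - <<'E'
from h import *
from station import manip
s=manip.sense();print(s['t'],s['force'],s['tcp_pos'],s['q'],s['finger_gap'],np.degrees(R.from_quat(s['tool_rot']).as_matrix()[:,0]))
for r in plan(s['tcp_pos'],s['tool_rot'],[.648,-.203,.04],down(np.radians(8.3)),7):print(r)
for n in("top","side","wrist"):
    d=manip.snapshot(n);cv2.imwrite(f"pics/{n}1.png",d["frame"][:,:,::-1]);np.savez(f"{n}1.npz",**{k:d[k] for k in("frame","mtx","world_from_camera")})
E
```

```text
2.15 [ 0.08886883 -0.09325127 -0.08507735] [ 0.65100697 -0.22099711  0.2162776 ] [-4.88965041e-01  6.30208028e-01  1.27479179e+00 -1.12117830e-03
  1.23858321e+00  1.01243570e+00] -0.0016901711820135684 [57.15626784  3.99384365 -0.12887989]
[-0.2, -2.6, 25.2, -0.0, 0.0, -0.011]
[-0.2, -2.6, 25.2, -0.0, 0.0, -0.011]
[-0.2, -2.6, 25.2, -0.0, 0.0, -0.011]
[-0.1, -2.6, 25.2, -0.0, 0.0, -0.011]
[-0.1, -2.6, 25.2, -0.0, 0.0, -0.011]
[-0.1, -2.6, 25.2, -0.0, 0.0, -0.011]
[-0.1, -2.6, 25.2, -0.0, 0.0, -0.011]
```

View pics/wrist1.png

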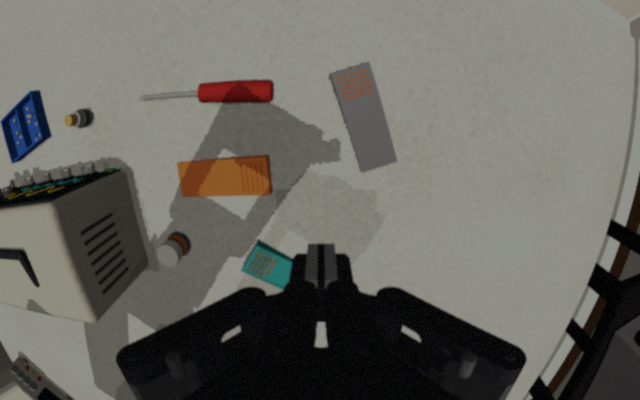

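View pics/side1.png

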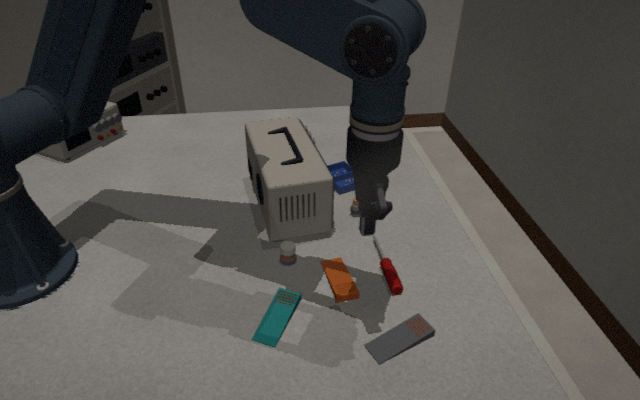

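```bash
cat >> h.py <<'E'
def wplane(d,uv,z):
    uv=np.atleast_2d(np.array(uv,float));K=d["mtx"];T=d["world_from_camera"]
    x=(uv-[K[0,2],K[1,2]])/K[0,0];r=np.hypot(*x.T);s=np.sinc(r/np.pi)
    ray=np.c_[x[:,0]*s,-x[:,1]*s,-np.cos(r)]@T[:3,:3].T
    return T[:3,3]+ray*((z-T[2,3])/ray[:,2])[:,None]
E
python3 - <<'E'
from h import *
d=load("wrist1");m,c=orange(d)
h=cv2.cvtColor(d["frame"],cv2.COLOR_RGB2HSV);print(h[175,220],h[190,225])
m=cv2.inRange(h,(5,150,40),(18,255,255));c=max(cv2.findContours(m,0,2)[0],key=cv2.contourArea)
b=cv2.boxPoints(cv2.minAreaRect(c));print(b.tolist(),cv2.approxPolyDP(c,4,True)[:,0].tolist())
for z in (.0016,.0166):print(wplane(d,b,z).round(4))
f=d["frame"];cv2.imwrite("pics/w1z.png",cv2.resize(f[130:330,0:300,::-1],None,fx=2.6,fy=2.6,interpolation=2))
E
```

```text
[ 14 182 140] [ 15 189 139]
[[177.61590576171875, 161.8787841796875], [268.38037109375, 155.07147216796875], [271.28155517578125, 193.75387573242188], [180.51708984375, 200.56118774414062]] [[267, 156], [179, 163], [182, 193], [268, 194]]
[[ 0.6517 -0.0424  0.0016]
 [ 0.6652 -0.16    0.0016]
 [ 0.618  -0.1649  0.0016]
 [ 0.6007 -0.0436  0.0016]]
[[ 0.655  -0.0498  0.0166]
 [ 0.6678 -0.1624  0.0166]
 [ 0.6227 -0.1671  0.0166]
 [ 0.6061 -0.051   0.0166]]
```

View pics/w1z.png

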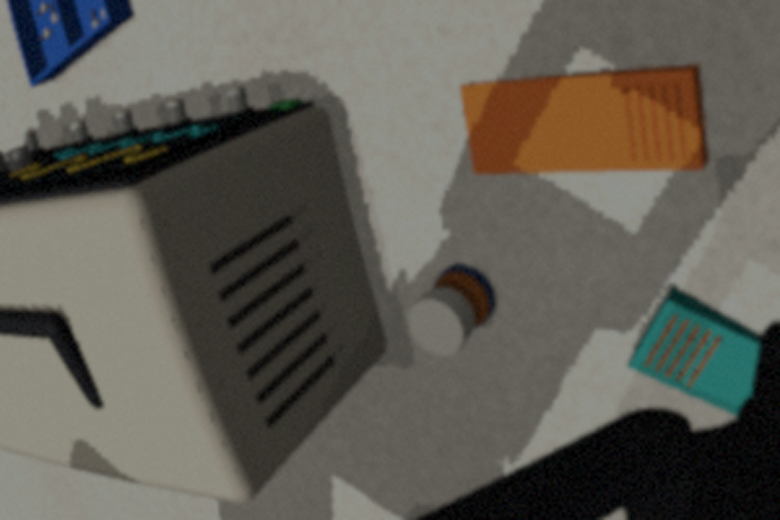

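Call:
servo_tool(motion=[[0,-3,36,0,0,-0.02,-1],[0,-3,36,0,0,-0.02,-1],[0,-3,36,0,0,-0.02,-1],[0,-3,36,0,0,0,-1],[0,-3,30,0,0,0,-1],[0,-2,20,0,0,0,-1],[0,0,10,0,0,0,-1],[0,0,0,0,0,0,-1]])

```text
t: 2.97
tcp_pos: [0.6469, -0.1933, 0.0096]
tool_rot: [0.997, 0.076, -0.001, -0.002]
force: [-0.1, -0.4, 0.9]
finger_gap: -0.001
```

```bash
cat > st.py <<'E'
from h import *
from station import manip
s=manip.sense();M=R.from_quat(s['tool_rot']).as_matrix();print(s['t'],s['force'].round(2),(M.T@s['force']).round(2),s['tcp_pos'].round(4),"yaw",np.degrees(np.arctan2(M[1,0],M[0,0])).round(2),"z",M[:,2].round(3))
E
python3 - <<'E'
from st import *
for n in("side","wrist"):
    d=manip.snapshot(n);cv2.imwrite(f"pics/{n}2.png",d["frame"][:,:,::-1]);np.savez(f"{n}2.npz",**{k:d[k] for k in("frame","mtx","world_from_camera")})
    if n=="side":cv2.imwrite("pics/s2z.png",cv2.resize(d["frame"][150:350,230:450,::-1],None,fx=2.8,fy=2.8,interpolation=2))
E
```

```text
2.9667 [-0.06 -0.41  0.9 ] [-0.12  0.4  -0.9 ] [ 0.6469 -0.1933  0.0096] yaw 8.73 z [-0.001  0.003 -1.   ]
```

View pics/s2z.png

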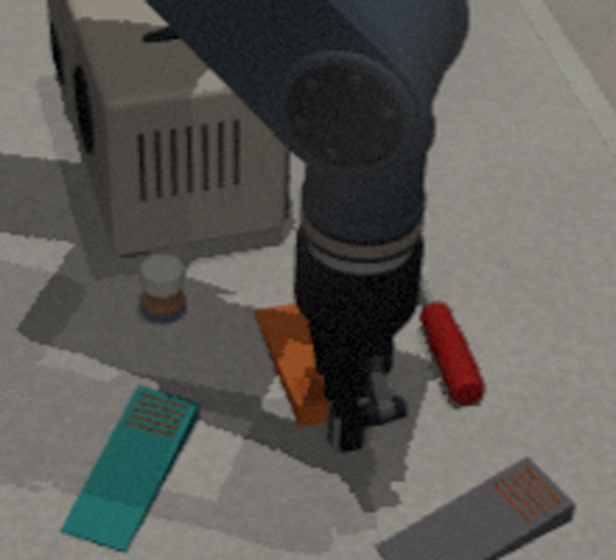

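View pics/wrist2.png

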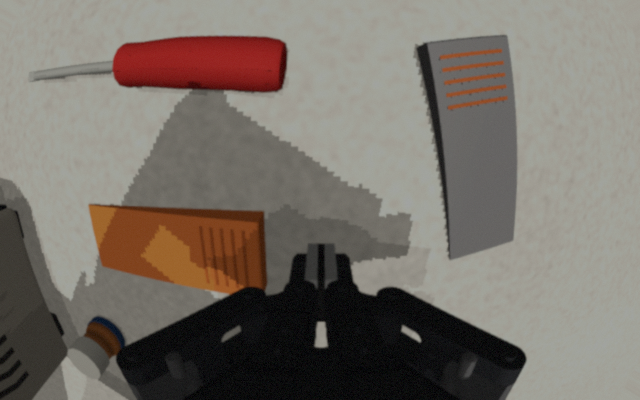

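Call:
servo_tool(motion=[[0,-5,3,0,0,0,-1],[0,-5,0,0,0,0,-1],[0,-3,0,0,0,0,-1],[0,-3,0,0,0,0,-1],[0,-3,0,0,0,0,-1],[0.2,-6,0,0,0,0,-1],[0.2,-6,0,0,0,0,-1],[0.2,-6,0,0,0,0,-1],[0.2,-6,0,0,0,0,-1],[0.2,-6,0,0,0,0,-1],[0.2,-6,0,0,0,0,-1],[0,0,0,0,0,0,-1]])

```text
t: 4.07
tcp_pos: [0.6466, -0.136, 0.0186]
tool_rot: [0.997, 0.076, 0.009, 0.003]
force: [-0.0, 0.9, -1.1]
finger_gap: -0.001
```

```bash
python3 - <<'E'
from st import *
for n in("side","wrist"):
    d=manip.snapshot(n);cv2.imwrite(f"pics/{n}3.png",d["frame"][:,:,::-1]);np.savez(f"{n}3.npz",**{k:d[k] for k in("frame","mtx","world_from_camera")})
h=cv2.cvtColor(d["frame"],cv2.COLOR_RGB2HSV);m=cv2.inRange(h,(5,150,40),(18,255,255));c=max(cv2.findContours(m,0,2)[0],key=cv2.contourArea)
ap=cv2.approxPolyDP(c,4,True)[:,0];print(ap.tolist());print(wplane(d,ap,.0016).round(4))
E
```

```text
4.0667 [-0.01  0.92 -1.11] [ 0.11 -0.92  1.1 ] [ 0.6466 -0.136   0.0186] yaw 8.76 z [ 0.018 -0.006 -1.   ]
[[165, 215], [178, 279], [276, 294], [289, 281], [296, 254], [305, 253], [309, 242], [332, 242], [336, 253], [349, 258], [352, 281], [363, 293], [369, 238], [365, 221]]
[[ 0.6504 -0.0415  0.0016]
 [ 0.6065 -0.0489  0.0016]
 [ 0.609  -0.1148  0.0016]
 [ 0.6201 -0.1218  0.0016]
 [ 0.6392 -0.1239  0.0016]
 [ 0.6407 -0.129   0.0016]
 [ 0.648  -0.1303  0.0016]
 [ 0.65   -0.1433  0.0016]
 [ 0.6433 -0.1468  0.0016]
 [ 0.6411 -0.155   0.0016]
 [ 0.6257 -0.1598  0.0016]
 [ 0.6178 -0.1685  0.0016]
 [ 0.6554 -0.164   0.0016]
 [ 0.6654 -0.1596  0.0016]]
```

View pics/wrist3.png

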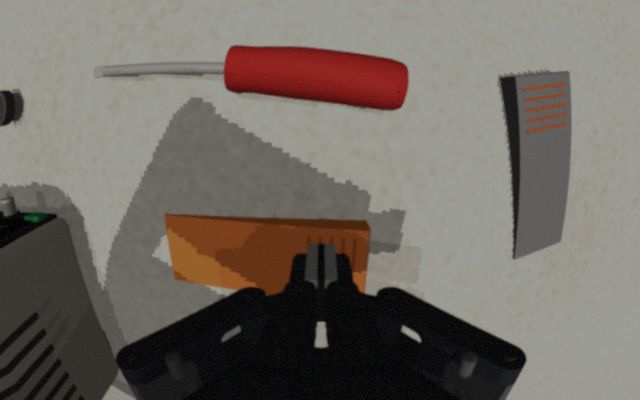

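The wrist view shows the fingers on top of the wedge (fingertip at (320,245), butt edge at x≈368). TCP z rose to 18.6 mm, so the fingers rode up onto the wedge, which has not moved. I'll lift off, back away and retry lower.

Call:
servo_tool(motion=[[0,0,-15,0,0,0,-1],[0,5,-15,0,0,0,-1],[0,20,0,0,0,0,-1],[0,20,0,0,0,0,-1],[0,15,0,0,0,0,-1],[0,0,0,0,0,0,-1]])

```text
t: 4.67
tcp_pos: [0.657, -0.1995, 0.0553]
tool_rot: [0.997, 0.077, 0.01, 0.005]
force: [0.7, -0.4, -0.8]
finger_gap: -0.005
```

```bash
python3 - <<'E'
from st import *
for r in plan(s['tcp_pos'],s['tool_rot'],[.6495,-.199,.006],down(np.radians(8)),1):print(r)
E
```

```text
4.6667 [ 0.68 -0.4  -0.78] [0.59 0.49 0.8 ] [ 0.657  -0.1995  0.0553] yaw 8.81 z [ 0.021 -0.008 -1.   ]
[-8.3, -2.2, 49.1, 0.011, -0.02, 0.014]
```

Call:
servo_tool(motion=[[-4,0,15,0.006,-0.01,0.007,-1],[-3,0,15,0.005,-0.01,0.007,-1],[-1,0,12,0,0,0,-1],[0,0,6,0,0,0,-1],[0,0,0,0,0,0,-1]])

```text
t: 5.08
tcp_pos: [0.6471, -0.1997, 0.0021]
tool_rot: [0.998, 0.068, -0.002, -0.002]
force: [-0.1, 0.7, -0.4]
finger_gap: 0.0
```

```bash
python3 - <<'E'
from st import *
for r in plan(s['tcp_pos'],s['tool_rot'],[.6495,-.199,.006],down(np.radians(8)),1):print(r)
E
```

```text
5.0833 [-0.13  0.67 -0.38] [-0.04 -0.68  0.38] [ 0.6471 -0.1997  0.0021] yaw 7.81 z [-0.005  0.003 -1.   ]
[2.5, -0.4, -4.0, -0.003, 0.005, -0.003]
```

Call:
servo_tool(motion=[[1.5,0,-3,0,0.003,0,-1],[0,-4,0,0,0,0,-1],[0,-4,0,0,0,0,-1],[0,-3,0,0,0,0,-1],[0,0,0,0,0,0,-1]])

```text
t: 5.5
tcp_pos: [0.6457, -0.1844, 0.0032]
tool_rot: [0.998, 0.069, -0.003, -0.003]
force: [0.8, 0.4, -0.2]
finger_gap: -0.002
```

```bash
python3 -c "import st"
```

```text
5.5 [ 0.76  0.44 -0.16] [ 0.81 -0.33  0.16] [ 0.6457 -0.1844  0.0032] yaw 7.94 z [-0.006  0.006 -1.   ]
```

Call:
servo_tool(motion=[[0,-3,-1,0,0,0,-1],[0,-3,0,0,0,0,-1],[0,-3,0,0,0,0,-1],[0,-3,0,0,0,0,-1],[0,-3,0,0,0,0,-1],[0,0,0,0,0,0,-1]])

```text
t: 6.0
tcp_pos: [0.6449, -0.168, 0.0067]
tool_rot: [0.998, 0.07, -0.001, -0.002]
force: [-0.4, 0.4, 0.6]
finger_gap: -0.001
```

```bash
python3 - <<'E'
from st import *
d=manip.snapshot("wrist");cv2.imwrite("pics/w4.png",d["frame"][:,:,::-1])
E
```

```text
6.0 [-0.43  0.41  0.63] [-0.37 -0.47 -0.63] [ 0.6449 -0.168   0.0067] yaw 7.99 z [-0.002  0.004 -1.   ]
```

View pics/w4.png

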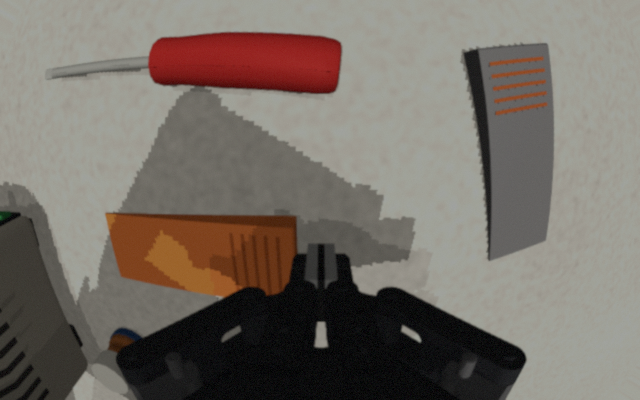

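Call:
servo_tool(motion=[[0,-2,2,0,0,0,-1],[0,-4,0,0,0,0,-1],[0,-4,0.5,0,0,0,-1],[0,-4,0,0,0,0,-1],[0,-4,0.5,0,0,0,-1],[0,0,0,0,0,0,-1]])

```text
t: 6.55
tcp_pos: [0.6453, -0.1534, 0.0061]
tool_rot: [0.998, 0.07, 0.002, 0.002]
force: [-0.3, -0.9, 1.6]
finger_gap: -0.002
```

```bash
python3 - <<'E'
from st import *
d=manip.snapshot("wrist");cv2.imwrite("pics/w5.png",d["frame"][:,:,::-1])
E
```

```text
6.55 [-0.31 -0.92  1.56] [-0.43  0.87 -1.56] [ 0.6453 -0.1534  0.0061] yaw 7.99 z [ 0.005 -0.003 -1.   ]
```

View pics/w5.png

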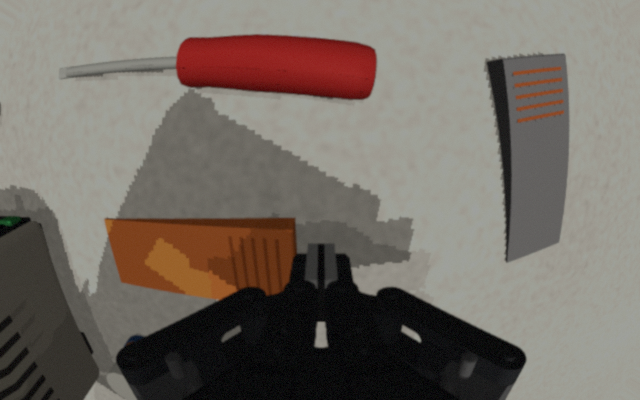

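```bash
cat > tip.py <<'E'
from st import *
def run(n):
    d=manip.snapshot("wrist");cv2.imwrite(f"pics/{n}.png",d["frame"][:,:,::-1])
    h=cv2.cvtColor(d["frame"],cv2.COLOR_RGB2HSV);m=cv2.inRange(h,(5,150,40),(18,255,255));m[:,330:]=0
    c=max(cv2.findContours(m,0,2)[0],key=cv2.contourArea)[:,0]
    a=c[np.argmin(c.sum(1))];b=c[np.argmin(c[:,0]-1.0*c[:,1])];k=c[np.argmax(c[:,0]-c[:,1])]
    A,B=wplane(d,[a,b],.0016);print("tip",a,b,A.round(4),B.round(4),"mid",((A+B)/2).round(4),"butt far corner",k,wplane(d,[k],.0166).round(4))
E
python3 -c "import tip;tip.run('w5b')"
```

```text
6.6 [-0.48 -0.33  1.35] [-0.51  0.26 -1.35] [ 0.6453 -0.1534  0.006 ] yaw 7.98 z [ 0.005 -0.003 -1.   ]
tip [105 219] [121 280] [ 0.6456 -0.0196  0.0016] [ 0.6026 -0.0259  0.0016] mid [ 0.6241 -0.0227  0.0016] butt far corner [293 219] [[ 0.6698 -0.1375  0.0166]]
```

Call:
servo_tool(motion=[[0.2,-5,0.5,0,0,0,-1],[0.2,-5,0.3,0,0,0,-1],[0.2,-5,0.3,0,0,0,-1],[0.2,-5,0.3,0,0,0,-1],[0,0,0,0,0,0,-1]])

```text
t: 7.07
tcp_pos: [0.645, -0.134, 0.0058]
tool_rot: [0.998, 0.069, 0.005, 0.003]
force: [0.1, -1.3, 3.0]
finger_gap: 0.0
```

```bash
python3 -c "import tip;tip.run('w6')"
```

```text
7.0667 [ 0.07 -1.28  3.01] [-0.08  1.3  -3.  ] [ 0.645  -0.134   0.0058] yaw 7.96 z [ 0.009 -0.006 -1.   ]
tip [105 222] [121 282] [ 6.437e-01 -5.000e-04  1.600e-03] [ 0.6014 -0.0068  0.0016] mid [ 0.6226 -0.0036  0.0016] butt far corner [293 220] [[ 0.6691 -0.1182  0.0166]]
```

Call:
servo_tool(motion=[[0,0,1.5,0.003,-0.005,0,-1],[0.2,-4,1,0.003,-0.005,0,-1],[0.2,-4,0.4,0,0,0,-1],[0.2,-4,0.4,0,0,0,-1],[0,0,0,0,0,0,-1]])

```text
t: 7.53
tcp_pos: [0.6418, -0.1194, 0.0001]
tool_rot: [0.998, 0.069, -0.004, -0.001]
force: [0.6, -2.3, 5.9]
finger_gap: -0.002
```

```bash
python3 -c "import tip;tip.run('w7')"
```

```text
7.5333 [ 0.62 -2.35  5.95] [ 0.25  2.39 -5.96] [ 6.418e-01 -1.194e-01  1.000e-04] yaw 7.94 z [-0.007  0.002 -1.   ]
tip [ 99 219] [115 280] [0.6441 0.0151 0.0016] [0.6017 0.0097 0.0016] mid [0.6229 0.0124 0.0016] butt far corner [292 223] [[ 0.667  -0.1036  0.0166]]
```

View pics/w7.png

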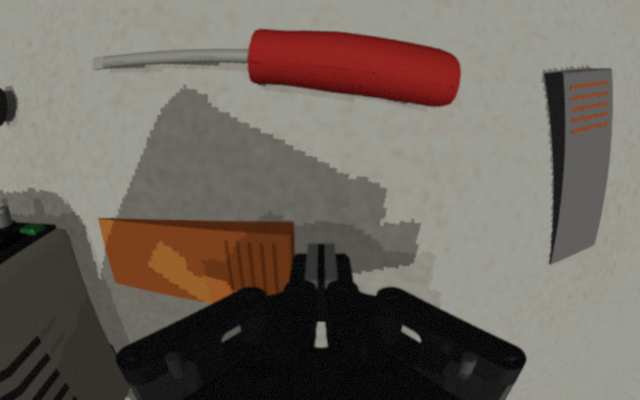

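Call:
servo_tool(motion=[[0,0,-4,0,0.004,0,-1],[0,0,0,0,0,0,-1],[0,0,0,0,0,0,-1]])

```text
t: 7.83
tcp_pos: [0.6407, -0.1181, 0.0036]
tool_rot: [0.998, 0.069, -0.003, -0.003]
force: [0.1, -0.9, -0.5]
finger_gap: -0.0
```

```bash
python3 -c "import tip;tip.run('w8')"
```

```text
7.8333 [ 0.13 -0.9  -0.51] [0.01 0.91 0.51] [ 0.6407 -0.1181  0.0036] yaw 7.91 z [-0.006  0.005 -1.   ]
tip [103 215] [118 276] [0.6443 0.0159 0.0016] [0.6016 0.0108 0.0016] mid [0.623  0.0134 0.0016] butt far corner [293 219] [[ 0.6664 -0.1024  0.0166]]
```

Call:
servo_tool(motion=[[0,-4,0,0,0,0,-1],[0,-4,0.2,0,0,0,-1],[0,-4,0.2,0,0,0,-1],[0,-4,0.2,0,0,0,-1],[0,-4,0.2,0,0,0,-1],[0,0,0,0,0,0,-1]])

```text
t: 8.38
tcp_pos: [0.6369, -0.0959, 0.0023]
tool_rot: [0.998, 0.069, -0.003, -0.003]
force: [-0.8, 0.3, 0.0]
finger_gap: 0.001
```

```bash
python3 -c "import tip;tip.run('w9')"
```

```text
8.3833 [-0.75  0.31  0.03] [-0.71 -0.41 -0.03] [ 0.6369 -0.0959  0.0023] yaw 7.87 z [-0.007  0.006 -1.   ]
tip [102 215] [117 277] [0.641  0.038  0.0016] [0.5977 0.0332 0.0016] mid [0.6193 0.0356 0.0016] butt far corner [292 220] [[ 0.6626 -0.0799  0.0166]]
```

Call:
servo_tool(motion=[[0,-3,-0.5,0,0,0,-1],[0,-3,0,0,0,0,-1],[0,-3,0,0,0,0,-1],[0,-2,0,0,0,0,-1],[0,0,0,0,0,0,-1],[0,0,0,0,0,0,-1]])

```text
t: 8.93
tcp_pos: [0.6352, -0.0838, 0.0028]
tool_rot: [0.998, 0.069, -0.004, -0.003]
force: [-0.2, -0.9, 0.7]
finger_gap: -0.001
```

```bash
python3 - <<'E'
import tip;tip.run('w10')
from h import *
d=tip.manip.snapshot("side");np.savez("side10.npz",**d);cv2.imwrite("pics/s10.png",cv2.resize(d["frame"][100:350,220:450,::-1],None,fx=2.4,fy=2.4,interpolation=2))
d=tip.manip.snapshot("top");np.savez("top10.npz",**d)
E
```

```text
8.9333 [-0.15 -0.88  0.73] [-0.28  0.85 -0.74] [ 0.6352 -0.0838  0.0028] yaw 7.89 z [-0.008  0.006 -1.   ]
tip [102 216] [127 280] [0.6383 0.0505 0.0016] [0.5954 0.0372 0.0016] mid [0.6169 0.0439 0.0016] butt far corner [292 220] [[ 0.6607 -0.0679  0.0166]]
```

View pics/s10.png

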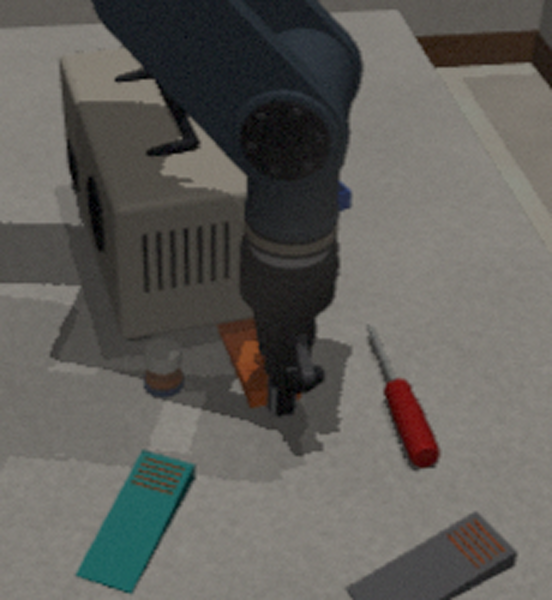

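View pics/w10.png

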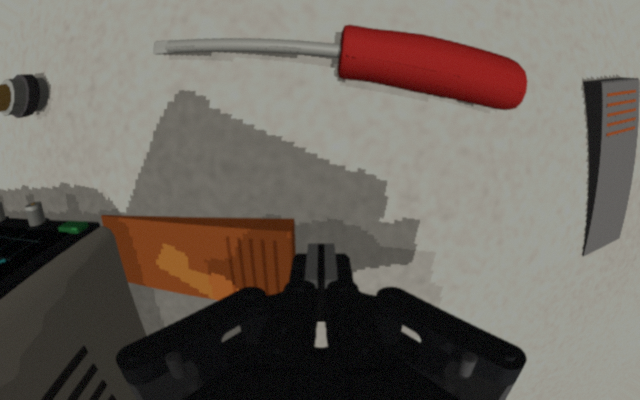

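The wrist view shows the wedge's tip going under the case's end at about (103,216). I'll continue in small steps and watch the push-back along tool y.

Call:
servo_tool(motion=[[0,-2,0,0,0,0,-1],[0,-2,0,0,0,0,-1],[0,-2,0,0,0,0,-1],[0,0,0,0,0,0,-1],[0,0,0,0,0,0,-1]])

```text
t: 9.5
tcp_pos: [0.6343, -0.0779, 0.0027]
tool_rot: [0.998, 0.068, -0.004, -0.003]
force: [0.1, -0.7, -0.4]
finger_gap: 0.004
```

```bash
python3 -c "import st"
```

```text
9.5 [ 0.11 -0.69 -0.35] [0.02 0.7  0.35] [ 0.6343 -0.0779  0.0027] yaw 7.83 z [-0.008  0.006 -1.   ]
```

Call:
servo_tool(motion=[[0,-2,0,0,0,0,-1],[0,-2,0,0,0,0,-1],[0,-1,0,0,0,0,-1],[0,0,0,0,0,0,-1],[0,0,0,0,0,0,-1]])

```text
t: 9.92
tcp_pos: [0.6336, -0.0728, 0.0028]
tool_rot: [0.998, 0.068, -0.003, -0.003]
force: [-0.5, -1.0, 0.2]
finger_gap: -0.002
```

```bash
python3 -c "import st"
```

```text
9.9167 [-0.49 -1.04  0.23] [-0.62  0.97 -0.23] [ 0.6336 -0.0728  0.0028] yaw 7.85 z [-0.007  0.005 -1.   ]
```

Call:
servo_tool(motion=[[0,-2,0,0,0,0,-1],[0,-1,0,0,0,0,-1],[0,0,0,0,0,0,-1],[0,0,0,0,0,0,-1]])

```text
t: 10.25
tcp_pos: [0.6339, -0.0708, 0.0029]
tool_rot: [0.998, 0.069, -0.003, -0.002]
force: [0.7, -0.6, -0.9]
finger_gap: -0.002
```

Call:
servo_tool(motion=[[0,-2,0,0,0,0,-1],[0,-1,0,0,0,0,-1],[0,0,0,0,0,0,-1],[0,0,0,0,0,0,-1]])

```text
t: 10.58
tcp_pos: [0.6343, -0.0693, 0.0032]
tool_rot: [0.998, 0.069, -0.002, -0.001]
force: [1.2, -1.5, -1.2]
finger_gap: 0.001
```

Call:
servo_tool(motion=[[0,-2,0,0,0,0,-1],[0,-1,0,0,0,0,-1],[0,0,0,0,0,0,-1],[0,0,0,0,0,0,-1]])

```text
t: 10.92
tcp_pos: [0.6347, -0.0679, 0.0034]
tool_rot: [0.998, 0.069, -0.001, 0.001]
force: [-0.2, -3.3, -1.6]
finger_gap: -0.001
```

```bash
python3 -c "import st"
```

```text
10.9167 [-0.18 -3.34 -1.63] [-0.64  3.28  1.63] [ 0.6347 -0.0679  0.0034] yaw 7.92 z [-0.002 -0.001 -1.   ]
```

Call:
servo_tool(motion=[[0,-2,0,0,0,0,-1],[0,-1,0,0,0,0,-1],[0,0,0,0,0,0,-1],[0,0,0,0,0,0,-1]])

```text
t: 11.25
tcp_pos: [0.6354, -0.0668, 0.0037]
tool_rot: [0.998, 0.07, 0.0, 0.002]
force: [-0.2, -3.8, -1.4]
finger_gap: -0.003
```

```bash
python3 -c "import tip;tip.run('w11')"
```

```text
11.25 [-0.2  -3.78 -1.44] [-0.72  3.71  1.46] [ 0.6354 -0.0668  0.0037] yaw 7.97 z [ 0.001 -0.005 -1.   ]
tip [102 220] [151 288] [0.6359 0.0675 0.0016] [0.5945 0.0351 0.0016] mid [0.6152 0.0513 0.0016] butt far corner [292 220] [[ 0.6604 -0.0506  0.0166]]
```

View pics/w11.png

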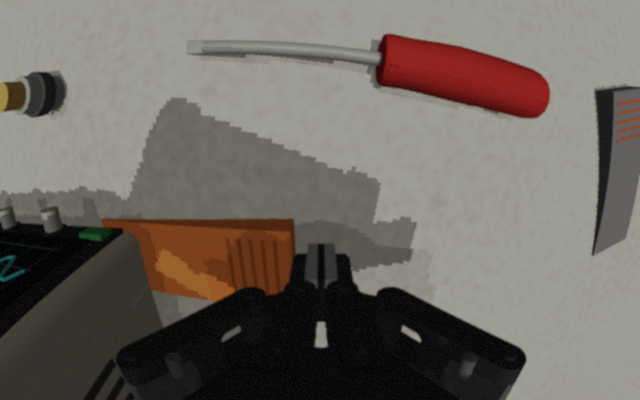

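Call:
servo_tool(motion=[[0,-2,0,0,0,0,-1],[0,-1,0,0,0,0,-1],[0,0,0,0,0,0,-1],[0,0,0,0,0,0,-1]])

```text
t: 11.63
tcp_pos: [0.6361, -0.066, 0.004]
tool_rot: [0.998, 0.07, 0.001, 0.004]
force: [-0.3, -3.9, -0.8]
finger_gap: -0.003
```

```bash
python3 -c "import st"
```

```text
11.6333 [-0.3  -3.88 -0.75] [-0.84  3.79  0.78] [ 0.6361 -0.066   0.004 ] yaw 8.05 z [ 0.003 -0.009 -1.   ]
```

Call:
servo_tool(motion=[[-0.3,-2,0,-0.004,0.002,0,-1],[-0.3,-2,0,-0.003,0,0,-1]])

```text
t: 11.8
tcp_pos: [0.6369, -0.0651, 0.0045]
tool_rot: [0.997, 0.071, 0.005, 0.011]
force: [0.4, -8.7, -0.7]
finger_gap: 0.004
```

```bash
python3 -c "import st"
```

```text
11.8 [ 0.43 -8.66 -0.68] [-0.8   8.62  0.86] [ 0.6369 -0.0651  0.0045] yaw 8.14 z [ 0.011 -0.02  -1.   ]
```

The peak push reached about 8 N, at the top of the snug range. I'll stop pushing and back off.

Call:
servo_tool(motion=[[0,3,0,0,0,0,-1],[0,8,0,0.01,-0.005,0,-1],[0,10,-3,0.01,-0.005,0,-1],[0,10,-10,0,0,0,-1],[0,0,-30,0,0,0,-1],[0,0,-38,0,0,0,-1],[0,0,-38,0,0,0,-1],[0,0,-38,0,0,0,-1],[0,0,-38,0,0,0,-1],[0,0,-30,0,0,0,-1],[0,0,0,0,0,0,-1]])

```text
t: 12.72
tcp_pos: [0.6394, -0.0944, 0.2397]
tool_rot: [0.998, 0.069, -0.008, -0.01]
force: [0.9, -0.6, 0.9]
finger_gap: -0.001
```

```bash
python3 - <<'E'
import tip
from h import *
d=tip.manip.snapshot("wrist");np.savez("wrist12.npz",**d);cv2.imwrite("pics/w12.png",d["frame"][:,:,::-1])
d=tip.manip.snapshot("top");np.savez("top12.npz",**d);cv2.imwrite("pics/t12.png",d["frame"][:,:,::-1])
d=tip.manip.snapshot("side");np.savez("side12.npz",**d);cv2.imwrite("pics/s12.png",d["frame"][:,:,::-1])
E
```

```text
12.7167 [ 0.91 -0.62  0.87] [ 0.8   0.72 -0.9 ] [ 0.6394 -0.0944  0.2397] yaw 7.91 z [-0.016  0.018 -1.   ]
```

View pics/w12.png

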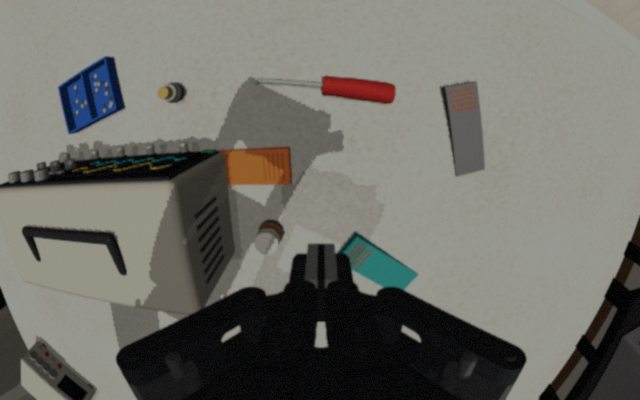

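View pics/t12.png

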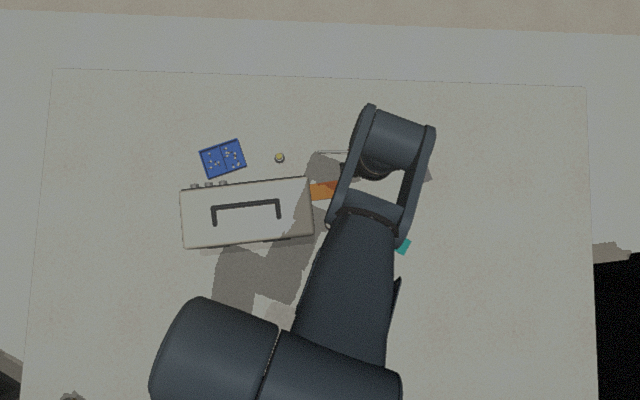

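View pics/s12.png

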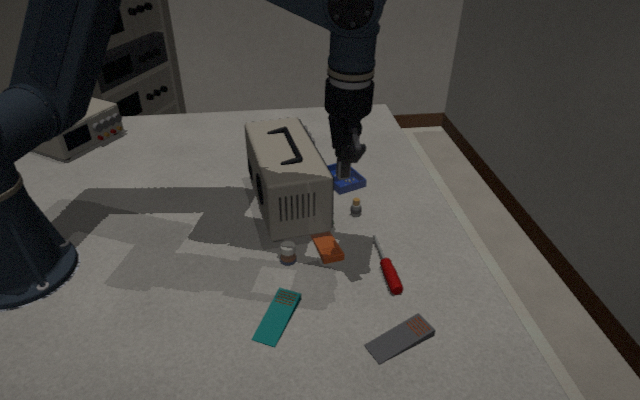

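```bash
python3 - <<'E'
from h import *
G=lambda n:cv2.cvtColor(load(n)["frame"],cv2.COLOR_RGB2GRAY).astype(np.float32)
a,b=G("top0"),G("top12")
for n,(r0,r1,c0,c1) in {"handle":(192,232,200,290),"left":(185,255,175,205),"bench ref(tray)":(135,182,195,250)}.items():
    x,y=a[r0:r1,c0:c1],b[r0:r1,c0:c1];print(n,cv2.phaseCorrelate(x-x.mean(),y-y.mean(),cv2.createHanningWindow(x.shape[::-1],cv2.CV_32F)))
import st
for r in plan(st.s['tcp_pos'],st.s['tool_rot'],[.6175,.0545,.185],down(np.radians(8)),1):print(r)
E
```

```text
handle ((-0.08859204482705962, 0.34972308230653937), 0.8698343271679349)
left ((-0.09583158841522454, 0.47896296763885005), 0.9565076699963322)
bench ref(tray) ((0.08095394986766635, -0.03155303059089576), 0.9408177190356785)
12.8667 [0.01 0.06 0.  ] [ 0.02 -0.06 -0.  ] [ 0.6353 -0.0932  0.2321] yaw 7.91 z [-0.029  0.022 -0.999]
[4.0, -147.5, 50.8, -0.026, 0.026, -0.002]
```

Call:
servo_tool(motion=[[0,-20,0,-0.013,0.013,0,-1],[0,-30,0,-0.013,0.013,0,-1],[1,-30,0,0,0,0,-1],[1,-30,10,0,0,0,-1],[1,-20,10,0,0,0,-1],[1,-10,10,0,0,0,-1],[0,0,0,0,0,0,-1],[0,0,0,0,0,0,-1]])

```text
t: 13.53
tcp_pos: [0.6079, 0.0509, 0.185]
tool_rot: [0.998, 0.066, -0.016, -0.004]
force: [-0.2, -0.0, 0.9]
finger_gap: -0.0
```

```bash
python3 - <<'E'
import st
from h import *
for r in plan(st.s['tcp_pos'],st.s['tool_rot'],[.6175,.0545,.17],down(np.radians(8)),1):print(r)
E
```

```text
13.5333 [-0.19 -0.03  0.88] [-0.22 -0.01 -0.87] [0.6079 0.0509 0.185 ] yaw 7.63 z [-0.033  0.006 -0.999]
[10.4, -2.1, 14.7, -0.01, 0.032, -0.007]
```

Call:
servo_tool(motion=[[5,-1,3,-0.005,0.016,-0.004,-1],[5,-1,5,-0.005,0.016,-0.003,-1],[0,0,3,0,0,0,-1],[0,0,0,0,0,0,-1]])

```text
t: 13.87
tcp_pos: [0.6188, 0.05, 0.1714]
tool_rot: [0.998, 0.068, 0.0, 0.001]
force: [-0.2, -0.5, -0.4]
finger_gap: 0.001
```

```bash
python3 - <<'E'
import st
from h import *
for r in plan(st.s['tcp_pos'],st.s['tool_rot'],[.6175,.0545,.16],down(np.radians(8)),1):print(r)
E
```

```text
13.8667 [-0.2  -0.54 -0.43] [-0.27  0.51  0.43] [0.6188 0.05   0.1714] yaw 7.82 z [ 0.001 -0.001 -1.   ]
[-0.6, -4.7, 11.4, 0.001, -0.0, -0.003]
```

Call:
servo_tool(motion=[[0,-3,2,0,0,0,-1],[0,-1,2,0,0,0,-1],[0,0,2,0,0,0,-1],[0,0,1,0,0,0,-1]])

```text
t: 14.2
tcp_pos: [0.6196, 0.0513, 0.1649]
tool_rot: [0.998, 0.066, 0.001, 0.001]
force: [-0.0, -0.3, 0.0]
finger_gap: 0.0
```

Call:
servo_tool(motion=[[0,0,1,0,0,0,-1],[0,0,1,0,0,0,-1]])

```text
t: 14.37
tcp_pos: [0.6197, 0.0511, 0.163]
tool_rot: [0.998, 0.066, 0.002, 0.001]
force: [-0.4, 0.0, 0.2]
finger_gap: -0.0
```

Call:
servo_tool(motion=[[0,0,1,0,0,0,-1]])

```text
t: 14.45
tcp_pos: [0.6198, 0.0511, 0.162]
tool_rot: [0.998, 0.066, 0.002, 0.001]
force: [0.4, 0.4, 1.1]
finger_gap: 0.003
```

Call:
servo_tool(motion=[[0,0,1,0,0,0,-1],[0,0,1,0,0,0,-1]])

```text
t: 14.62
tcp_pos: [0.6199, 0.0512, 0.16]
tool_rot: [0.998, 0.066, 0.002, 0.001]
force: [0.3, -0.8, -0.3]
finger_gap: 0.001
```

Call:
servo_tool(motion=[[0,0,1,0,0,0,-1]])

```text
t: 14.7
tcp_pos: [0.6202, 0.0512, 0.1597]
tool_rot: [0.998, 0.066, 0.002, 0.001]
force: [-1.8, -0.2, 9.8]
finger_gap: 0.005
```

Call:
servo_tool(motion=[[0,0,0.5,0,0,0,-1],[0,0,0.5,0,0,0,-1]])

```text
t: 14.87
tcp_pos: [0.6201, 0.0512, 0.1599]
tool_rot: [0.998, 0.067, 0.002, 0.001]
force: [-1.1, -0.1, 2.8]
finger_gap: -0.001
```

```bash
python3 - <<'E'
import st
from h import *
for n in("wrist","top","side"):
    d=st.manip.snapshot(n);np.savez(n+"13.npz",**d)
E
```

```text
14.8667 [-1.06 -0.07  2.76] [-1.05 -0.06 -2.77] [0.6201 0.0512 0.1599] yaw 7.63 z [ 0.005 -0.003 -1.   ]
```

Call:
servo_tool(motion=[[0,0,0.5,0,0,0,-1],[0,0,0,0,0,0,-1]])

```text
t: 15.18
tcp_pos: [0.62, 0.0512, 0.1599]
tool_rot: [0.998, 0.067, 0.002, 0.001]
force: [-0.5, -1.2, 1.4]
finger_gap: -0.002
```

Call:
servo_tool(motion=[[0,0,1,0,0,0,-1],[0,0,1,0,0,0,-1],[0,0,1,0,0,0,-1],[0,0,1,0,0,0,-1]])

```text
t: 15.52
tcp_pos: [0.6202, 0.0512, 0.1597]
tool_rot: [0.998, 0.067, 0.003, 0.002]
force: [-3.1, -0.1, 8.4]
finger_gap: 0.001
```

Call:
servo_tool(motion=[[0,0,1,0,0,0,-1],[0,0,1,0,0,0,-1]])

```text
t: 15.68
tcp_pos: [0.6203, 0.0512, 0.1598]
tool_rot: [0.998, 0.067, 0.004, 0.002]
force: [-2.4, -0.4, 8.4]
finger_gap: -0.001
```

Under about 8 N the corner moved only 0.2 mm, so it is firm. I'll retreat.

Call:
servo_tool(motion=[[0,0,-5,0,0,0,-1],[0,0,-15,0,0,0,-1],[0,0,-30,0,0,0,-1],[0,0,-35,0,0,0,-1],[0,20,-35,0,0,0,-1],[0,35,0,0,0,0,-1],[0,35,0,0,0,0,-1],[0,35,0,0,0,0,-1],[0,35,0,0,0,0,-1],[0,10,0,0,0,0,-1],[0,0,0,0,0,0,-1],[0,0,0,0,0,0,-1]])

```text
t: 16.68
tcp_pos: [0.6452, -0.1217, 0.2814]
tool_rot: [0.998, 0.069, 0.005, 0.002]
force: [-0.8, 0.5, -0.1]
finger_gap: -0.002
```

```bash
python3 - <<'E'
import st
from h import *
for n in("wrist","top","side"):
    d=st.manip.snapshot(n);np.savez(n+"14.npz",**d);cv2.imwrite(f"pics/{n}14.png",d["frame"][:,:,::-1])
G=lambda n:cv2.cvtColor(load(n)["frame"],cv2.COLOR_RGB2GRAY).astype(np.float32)
for p,q in(("top0","top14"),("top12","top14")):
  a,b=G(p),G(q)
  for n,(r0,r1,c0,c1) in {"handle":(192,232,200,290),"left":(185,255,175,205),"tray":(135,182,195,250)}.items():
    x,y=a[r0:r1,c0:c1],b[r0:r1,c0:c1];print(p,q,n,cv2.phaseCorrelate(x-x.mean(),y-y.mean(),cv2.createHanningWindow(x.shape[::-1],cv2.CV_32F)))
E
```

```text
16.6833 [-0.81  0.49 -0.07] [-0.73 -0.6   0.06] [ 0.6452 -0.1217  0.2814] yaw 7.9 z [ 0.009 -0.003 -1.   ]
top0 top14 handle ((-0.10422984476058161, 0.342597206597528), 0.8447084275881449)
top0 top14 left ((-0.11901975962594058, 0.5864364376867712), 0.9393704719013638)
top0 top14 tray ((-0.1419077195533447, 0.14003905795868832), 0.9025563382440143)
top12 top14 handle ((0.010889867061777636, -0.10739740251153762), 0.9762463333871629)
top12 top14 left ((0.1275971526594759, -0.08785046459236412), 0.9967930047600357)
top12 top14 tray ((-0.08643064101966758, 0.13842281358445518), 0.9192604382832845)
```

View pics/wrist14.png

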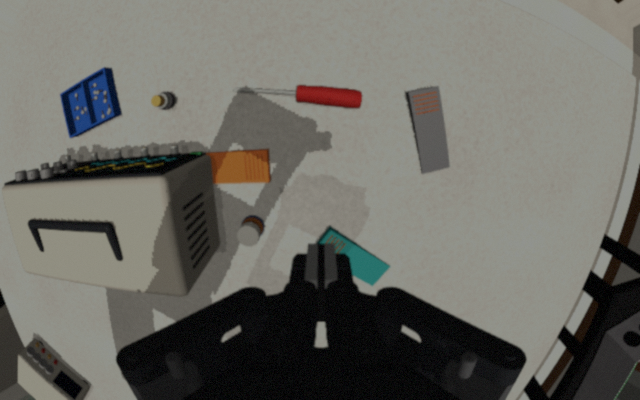

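View pics/side14.png

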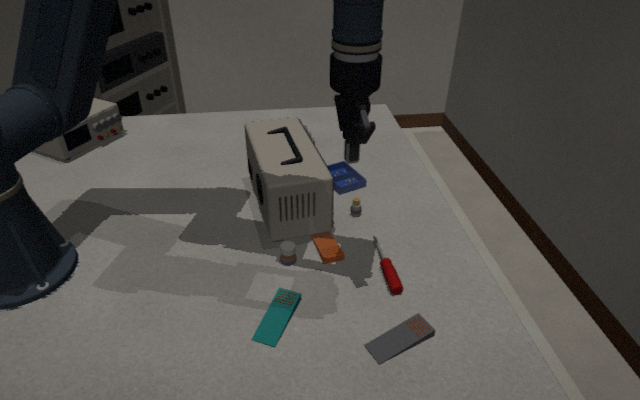

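The wedge sits under the worn foot, with its butt at about (268,165) in the wrist view. The scope has not moved since the press, and the jar and the other things are where they were. I'm handing in.

```bash
python3 -c "
from station import manip
print(manip.sign_off())"
```

```text
the job is handed in; nothing more can be done
None
```

The orange wedge is under the worn foot and snug. I pressed the oscilloscope above that foot, it held firm, and I handed the job in at about 17 s.

- **Push:** My first try failed because the fingertips rode up over the thick end without moving the wedge. On the second, lower try the fingertips once touched the bench with about 6 N. The wedge met the foot after sliding freely. The push peaked at about 8 to 8.7 N, the top of the snug range and below the 10 N limit.
- **Press check:** I pressed about 3 to 4 mm from the point above the foot. The first contact read 9.8 N, then I held about 8.4 N. The top moved only about 0.2 mm, so it no longer rocks.
- **Oscilloscope position:** Between the start and the end, the top view shows its top shifted about 0.4 to 0.6 px, roughly 1 mm, towards the rear. About 0.15 px of that is camera noise. I think it is the tilt from raising that corner, but I could not rule out a small slide. I saw no other foot lift, though I did not measure that directly.
- **Last look:** The oscilloscope did not move measurably after the press. The wedge is in place, the other things on the bench look undisturbed, and the robot is clear.

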